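# Index the marking table to the solid blank and clamp it

## Robot

A 6-joint arm with a two-finger parallel gripper is mounted at the origin on the work surface. World frame = base frame: x ahead of the robot, y to its left, z up, the work surface at z = 0. Lengths are in m, angles in rad, forces in N, time in s.
With the tool pointing down it reaches from about 0.35 to 0.875 m from the base axis. Payload 4.2 kg.
Tool frame: the origin (TCP) lies midway between the tips of the shut fingers; the grasp point (between the pads) lies 19 mm behind it; z points along the fingers, y is the line along which they close (so a half turn about z gives the same grasp; the last joint's range is limited). The gripper opens to 87 mm and grips with 3 to 60 N. Pads are 19 mm wide; open, the fingers measure 117 mm over their backs; the gripper's body (75 mm by 190 mm) begins 51 mm behind the grasp point.
Start: joints at [1.398, 0.385, 0.008, 0, -1.194, -0.259], TCP at [0.262, 0.568, 0.223] pointing down, gripper open.
Joint ranges: [-3.14, 3.14], [-1.21, 2.06], [-1.07, 1.41], [-3.16, 2.05], [-2.99, -0.16], [-3.1, 3.1]. Speed limits (rad/s): [2.79, 2.79, 3.14, 3.14, 3.14, 3.14].

## Interface

Orientations are given as [roll, pitch, yaw] about the fixed x, y, z axes, in that order (R = Rz(yaw) Ry(pitch) Rx(roll)).
In Python, from bench import r gives the robot as it stands.
- The arm moves only by the tool arm_command, never from a script. Its argument "targets" is text: rows parted by semicolons, each of 5 numbers parted by spaces: the shift along the world's x, y, z in m, then the turn about the world's z in rad, then the opening, from 0 (shut) to 1 (fully open). A call has 1 to 8 rows; each row is the pose to reach, as a shift and turn from the pose commanded when the call began; what a row does not reach only later rows make up. A row lasts 1/8 s, in which the tool goes at most 62.5 mm and 10.7 degrees, less where a joint would pass 70% of its speed; a pose out of reach is approached as far as the arm can. A call with a gripper value outside its range is refused whole. The fingers move at their own pace and stop on an object; the grip force is fixed at half the most. Time passes only in rows, so rows that repeat a pose let the fingers close. It gives the time, the measured TCP pose, the force, the opening and the grip force at its end, in the units of the state.
- r.sense(): the state, without advancing time (a new reading comes with each control period).
- r.camera(name): name is "side" or "top" or "wrist"; returns a dict with "pixels" (420x560x3 uint8, red, green, blue), "mtx" (3x3 intrinsics, pixels), "cam_to_world" (4x4, takes a point from camera to world coordinates). Camera axes: x right, y down, z forward; pixel columns grow to the right and rows downward; lengths in m; the calibration is good to about 2 mm. A picture is of the moment at which its call begins. There is no depth.
- r.sign_off(): hands the job in; it is judged then, once.
The state is a dict: "time_s": time; "joint_positions": joint angles; "qd": joint speeds; "joint_efforts": joint torques, N m; "eef_pos": TCP position; "orientation": TCP orientation; "force": force on the tool from outside, world axes, zero at the start; "wrist_torque": the same for the moment, N m; "finger_gap": finger opening in m; "gripper_force": force on a finger pad.
Only numpy, scipy, OpenCV 4.12 (cv2) and the standard library are available. Lean on these libraries where they do the work, as an engineer would, in place of code of your own. Each camera call takes 0.05 s, during which the arm holds its last target. There are 200 camera calls.

## Task

The round indexing table is clamped, with a bored blank under the marking point. Flip its cam lever right over to free the table, push the table round by one position so that the solid blank (the one without a hole) sits home in the detent under the marking point, then flip the lever fully back to clamp the table. The blanks must ride round in their nests, and the other things on the bench are to be left where they are.

Things in the scene. Friction and masses are not known exactly. Their poses are not given: they have to be found in the camera images.
- fixture: The fixed indexing fixture on a plywood board 350 x 520 x 20 mm. Origin: on the bench surface, under the table's turning axis; z up, x points from the axis to the marking stand, y is 90 degrees anticlockwise from x seen from above.
- table_centre (a point): Centre of the turning table's top face, 74 mm above the bench. The table is an aluminium disc 280 mm in diameter with six nests, their centres 85 mm from the axis; a nest is a 74 mm wide place between steel stops 12 mm high, not a hole. At rest in a detent the nests stand at 0, 60, 120, 180, 240 and 300 degrees from fixture x.
- post_top (a point): Top of one of the table's six equal push posts (the one at 30 degrees at the start; it turns with the table). Plain upright steel pins 16 mm in diameter, 118 mm from the axis, tops 148 mm above the bench, midway between the nests (30, 90, ... 330 degrees from fixture x in a detent). Above 104 mm the space around a post is free, but for the marking arm.
- plate (a joint): Angle of the turning table in rad, 0 at the start, growing anticlockwise from above. Six detents a turn, at multiples of 1.047: it is pulled to the nearest one from up to half a step away, so pushed well past half a step it runs on to the next and stops there. The pull is at most 0.5 N m (4 to 5 N at a post), plus light friction. Clamped, it has about 2.5 degrees of play.
- lever (a joint): Angle of the cam lever in rad. 0: clamped, leaning 45 degrees over to fixture -x; 1.57: free, leaning 45 degrees over to +x; stops at both ends. It stays where it is left (about 2 N square to the bar at the knob moves it). A bolt on it enters a notch below the table as it closes, so it closes only with the table in a detent; the table is free above about 0.7.
- lever_pivot (a point): Centre of the lever's pivot, 50 mm above the bench, at x = -23, y = +200 mm in the fixture frame. The pin lies along fixture y: the lever swings in the vertical plane along fixture x. Its bearing block is 34 mm long (x), 54 mm wide (y), its top 66 mm above the bench. The handle is a round steel bar 12 mm in diameter.
- mark_point (a point): Tip of the vertical steel marking point, fixed 108 mm above the bench over the nest at 0 degrees (6 mm above a blank there). It hangs from an arm, 156 to 176 mm above the bench, on a pillar 175 mm from the table's axis along fixture x; posts and blanks pass below the arm.
- lever_knob (a point): Centre of the black ball knob (26 mm in diameter) at the end of the cam lever, 90 mm from the pivot; it moves with the lever (knob 114 mm above the bench at both ends of the swing, 140 mm when upright).
- solid_blank: Light wooden disc without a hole, 70 mm in diameter, 28 mm thick, lying loose in the nest at +60 or -60 degrees at the start. Origin: centre of its underside, 74 mm above the bench.
- bored_a: Light wooden disc with a 28 mm hole through its middle, 70 mm in diameter, 28 mm thick, lying in the other one of the two nests beside the marking point. Origin: centre of its underside.
- bored_b: The same kind of bored disc, at the start in the nest under the marking point. Origin: centre of its underside.
- gouge_a: Bystander: turning gouge 240 mm long, lying on the fixture's board on its -y side. Origin on the board, 110 mm from the handle end.
- gouge_b: Bystander: turning gouge 260 mm long, on the bench to the right.
- spacer: Bystander: dark wooden ring 56 mm in diameter, 20 mm high, on the board's -y side.
- mallet: Bystander: hammer 240 mm long on the bench to the left.
- bench_brush: Bystander: brush on the bench to the right.
- sanding_block: Bystander: cork block 110 x 65 x 40 mm, on the bench to the left.
- turned_cup: Bystander: open wooden cup 74 mm in diameter, 80 mm high, on the bench to the left.
Things that resemble listed ones, but are neither listed nor needed, are in the scene too. What is shaped like the bored_a but green or yellow is not meant.

How it is judged:
By the outcome, as a careful person would: the job done as asked, in the order asked, and still so for the second after the job is handed in, with the robot touching nothing.
It also fails if it takes over 54 s, if anything falls off the work surface, if the arm or the gripper's body presses on something with over 40 N, if the wrist force passes 120 N, or if a joint passes its speed limit or range.

## Working session

There is one attempt and no reset: what is moved stays moved. The work goes in short steps, Python scripts to look and compute and a tool call to move; the robot and the scene stay as the last step left them, time stands still between calls to the robot, and variables do not carry over. Pictures are saved under pics/ and viewed, at most 10 in all, crops included, and the job is handed in when it is done.

Besides the shell and the picture viewer there is one more tool, called after "Call:" by a JSON object that holds its "op" and its "data". arm_command: Moves the arm, as the interface text tells. Its arguments: {"type":"object","properties":{"targets":{"type":"string"}},"required":["targets"]}

```bash
mkdir -p pics; ls
cat > h.py <<'E'
import numpy as np, cv2
from bench import r
def cam(n):
    c=r.camera(n); return c["pixels"],np.array(c["mtx"]),np.array(c["cam_to_world"])
def save(name,img,crop=None,s=1):
    if crop: a,b,c,d=crop; img=img[b:d,a:c]
    cv2.imwrite("pics/"+name,cv2.resize(img[...,::-1],None,fx=s,fy=s,interpolation=cv2.INTER_CUBIC))
def ray(K,T,u,v):
    d=T[:3,:3]@np.linalg.inv(K)@[u,v,1]; return T[:3,3],d
def onz(K,T,u,v,z):
    o,d=ray(K,T,u,v); return o+d*(z-o[2])/d[2]
def tri(*rs):
    A=0;b=0
    for o,d in rs:
        d=d/np.linalg.norm(d);P=np.eye(3)-np.outer(d,d);A=A+P;b=b+P@o
    return np.linalg.solve(A,b)
def proj(K,T,p):
    q=K@(np.linalg.inv(T)@np.append(p,1))[:3]; return q[:2]/q[2]
E
python3 - <<'E'
from h import *
for n in("side","top"):
    p,K,T=cam(n); save(n+"0.png",p,s=800/560); np.savez(n+"0.npz",p=p,K=K,T=T); print(n,T[:3,3].round(3),T[:3,2].round(2),K[0,0])
print(r.sense())
E
```

```text
pics
side [ 0.142 -1.235  0.854] [ 0.29  0.82 -0.49] 455.04952182518974
top [ 0.483 -0.031  1.571] [ 0.06  0.01 -1.  ] 440.5122852477798
{'time_s': 0.1, 'joint_positions': array([ 1.39759228e+00,  3.85519733e-01,  6.77542471e-03, -4.27492636e-04,
       -1.19401736e+00, -2.58605889e-01]), 'qd': array([ 0.00176613,  0.00079748,  0.0018348 ,  0.00015645,  0.00153785,
       -0.00047884]), 'joint_efforts': array([-5.77422134e-05, -3.91688132e+01,  1.87936950e+01,  4.23191831e+00,
        1.35028147e-02, -6.96736834e-05]), 'eef_pos': array([0.26133108, 0.5671531 , 0.22155098]), 'orientation': array([ 3.13959106e+00, -1.18621669e-04, -4.31967498e-01]), 'force': array([-0.47483973, -0.62902381,  0.12902646]), 'wrist_torque': array([-0.00529402,  0.01055934, -0.03533406]), 'gripper_force': 0.0, 'finger_gap': 0.08693486714676274}
```

View pics/top0.png

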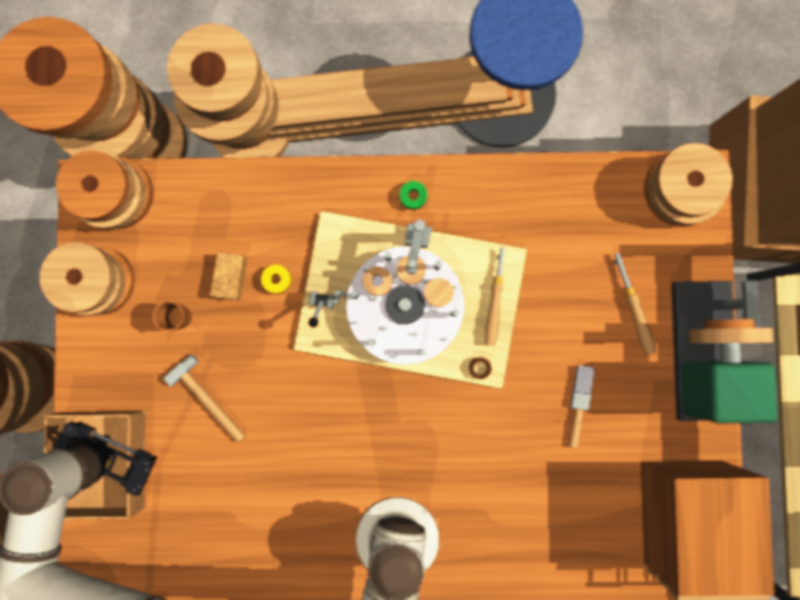

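View pics/side0.png

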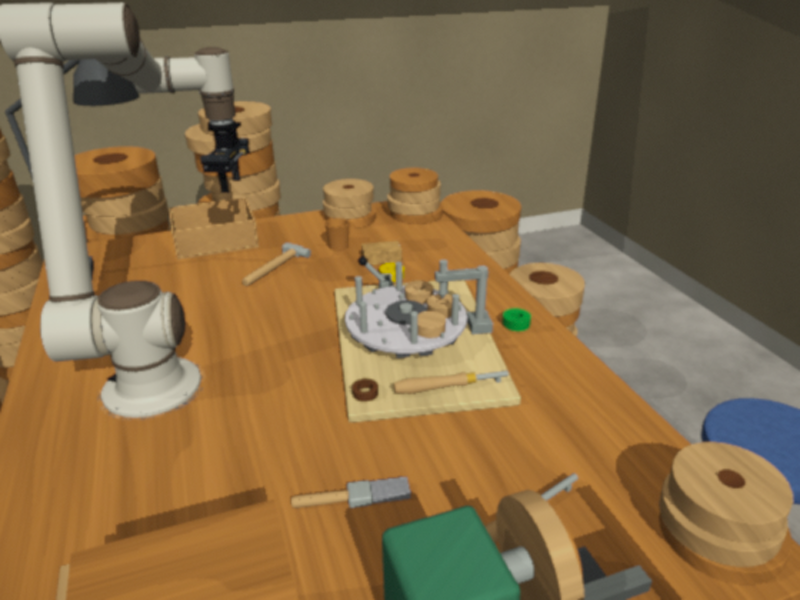

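The top view has world +x up and +y left. The table hub is at (404,304) and the marking stand at (417,235). The solid blank is at (438,292), the -60° nest, so the table must turn +60°. The knob is at (313,322), leaning to -x. I'll crop both views closer to measure.

Run:
```python
from h import *
a=np.load("top0.npz");b=np.load("side0.npz")
A=cv2.resize(a["p"][140:280,200:375],None,fx=4.5,fy=4.5,interpolation=cv2.INTER_CUBIC)[:590,:790]
B=cv2.resize(b["p"][165:295,225:370],None,fx=4.5,fy=4.5,interpolation=cv2.INTER_CUBIC)
save("topc.png",A);save("sidec.png",B)
```

```text
(no output)
```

View pics/topc.png

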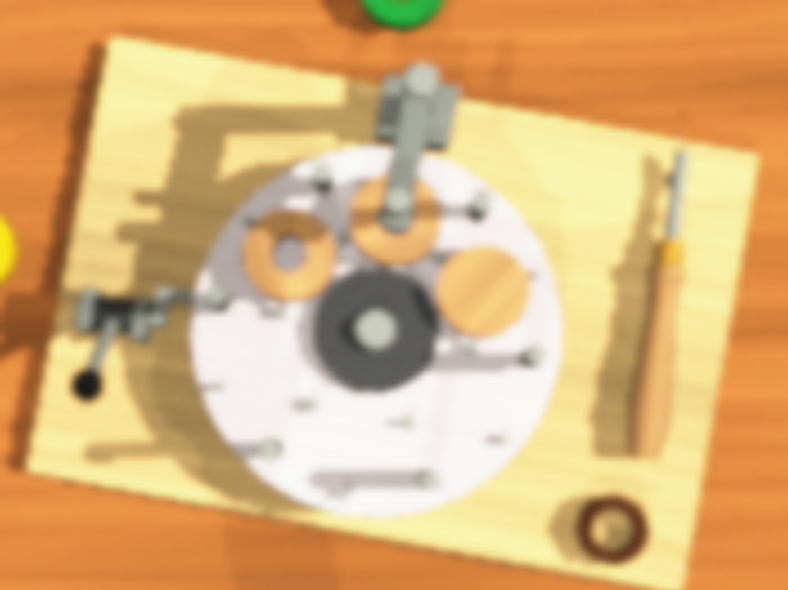

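View pics/sidec.png

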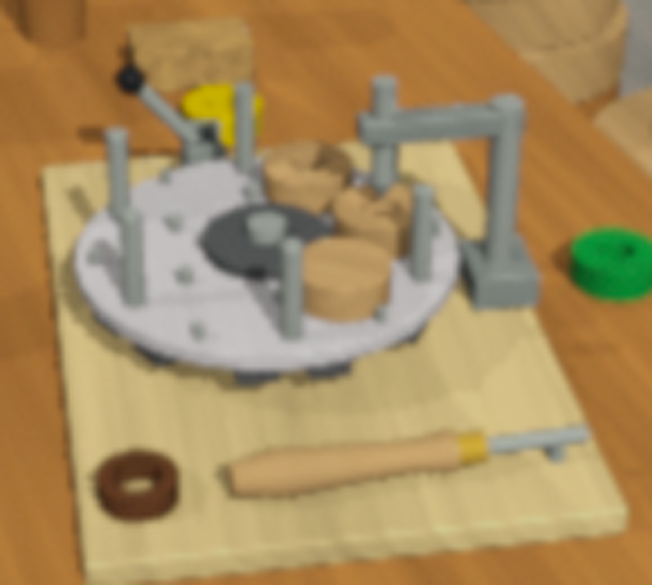

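The crops confirm it: the plain disc is at topc (482,290), at -60°. The bored ones are at (290,255) and under the marking point. The knob is at topc (87,386) and sidec (130,77). All six post tops show in both views, so I'll triangulate them.

Run:
```python
from h import *
a=np.load("top0.npz");b=np.load("side0.npz")
tp=lambda q:(200+(q[0]+.5)/4.5-.5,140+(q[1]+.5)/4.5-.5)
sp=lambda q:(225+(q[0]+.5)/4.5-.5,165+(q[1]+.5)/4.5-.5)
ang=[30,-30,-90,-150,150,90]
t=[(321,178),(477,203),(532,353),(427,478),(268,447),(216,295)]
s=[(384,82),(423,190),(291,243),(132,210),(118,132),(245,88)]
P=[]
def T3(x,y): return tri(ray(a["K"],a["T"],*tp(x)),ray(b["K"],b["T"],*sp(y)))
for x,y in zip(t,s): P.append(T3(x,y))
P=np.array(P);print(P.round(4)); c=P.mean(0);print("c",c)
th=np.arctan2(P[:,1]-c[1],P[:,0]-c[0])-np.radians(ang); th=(th+np.pi)%(2*np.pi)-np.pi
print(np.degrees(th),np.hypot(*(P-c)[:,:2].T)); yaw=th.mean()
# board corners yaw / hub
bc=np.array([onz(a["K"],a["T"],*tp(q),.02) for q in[(110,37),(760,153),(685,590),(25,470)]]);print(bc.round(3))
e=bc[0]-bc[1];e2=bc[3]-bc[2];print("board yaw",[np.degrees(np.arctan2(-k[0],k[1])) for k in(e,e2)], np.linalg.norm(e),bc.mean(0))
k=T3((87,386),(130,77));print("knob",k)
for yy in(yaw,):
  R=np.array([[np.cos(yy),-np.sin(yy)],[np.sin(yy),np.cos(yy)]])
  print("yaw",np.degrees(yy)); 
  for f in[(-23-63.6,200),(-23,200),(-23+63.6,200)]: print(f,c[:2]+R@np.array(f)/1e3)
# masks: knob centroid check
```

```text
[[ 0.6729  0.0098  0.1746]
 [ 0.6568 -0.1017  0.1456]
 [ 0.5464 -0.1389  0.1473]
 [ 0.4583 -0.0624  0.1492]
 [ 0.4815  0.0513  0.1487]
 [ 0.592   0.0875  0.1477]]
c [ 0.56798562 -0.0257418   0.15218122]
[-11.28332283 -10.54214161 -10.80119297 -11.54047077 -11.6900908
 -11.96579628] [0.11080322 0.11688737 0.11523601 0.11566331 0.11578107 0.11574846]
[[ 0.806  0.181  0.02 ]
 [ 0.707 -0.331  0.02 ]
 [ 0.366 -0.264  0.02 ]
 [ 0.466  0.249  0.02 ]]
board yaw [np.float64(-10.983984697898132), np.float64(-10.96368029352324)] 0.5206073433301588 [ 0.58644509 -0.04135755  0.02      ]
knob [0.52823948 0.18445579 0.12324528]
yaw -11.303835875379175
(-86.6, 200) [0.52226788 0.18735313]
(-23, 200) [0.58463414 0.17488678]
(40.6, 200) [0.6470004  0.16242043]
```

Call:
{"op": "arm_command", "data": {"targets": "0.03 -0.045 0.02 0.03 0.5; 0.06 -0.09 0.027 0.06 0.5; 0.09 -0.135 0.027 0.09 0.5; 0.12 -0.18 0.027 0.12 0.5; 0.15 -0.225 0.027 0.15 0.5; 0.18 -0.27 0.027 0.18 0.5; 0.21 -0.31 0.027 0.21 0.5; 0.23 -0.345 0.027 0.238 0.5"}}

```text
time_s: 1.1
eef_pos: [0.4922, 0.2208, 0.2491]
orientation: [3.141, 0.001, -0.194]
force: [0.2, 0.4, -0.4]
finger_gap: 0.0433
gripper_force: 0.0
```

Run:
```python
from h import *
p,K,T=cam("wrist"); save("w1.png",p); np.savez("w1.npz",p=p,K=K,T=T); print(T[:3,3],T[:3,2]); s=r.sense();print(s["eef_pos"],s["orientation"],s["joint_positions"].round(2))
for f in[(.5226,.1873,.114),(.585,.175,.05)]: print(proj(K,T,f))
```

```text
[0.57479212 0.20491775 0.41031582] [-0.30030128  0.05765706 -0.95210021]
[0.49324378 0.2179214  0.24905796] [ 3.13928361e+00  5.78969786e-04 -1.96163288e-01] [ 0.72  0.22 -0.16  0.   -1.19  0.66]
[308.03454878 165.47859817]
[304.68791433  99.18546932]
```

View pics/w1.png

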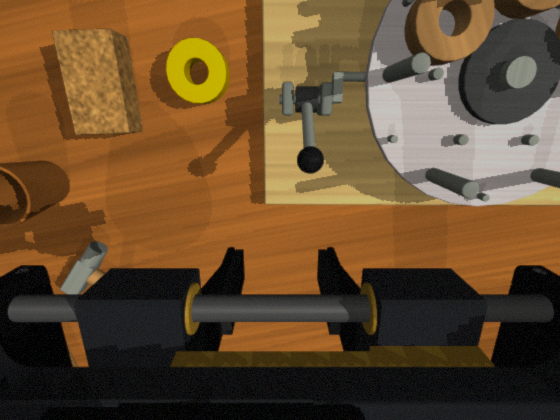

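The knob is at (310,159) in the wrist view, close to the (308,165) I predicted. I'll refine its position with a second wrist view.

Call:
{"op": "arm_command", "data": {"targets": "0.01 -0.01 -0.01 0 0.6; 0.015 -0.02 -0.03 0 0.6; 0.015 -0.03 -0.05 0 0.6; 0.015 -0.03 -0.05 0 0.6"}}

```text
time_s: 1.65
eef_pos: [0.5052, 0.1919, 0.1972]
orientation: [3.138, 0.004, -0.194]
force: [-0.3, -0.0, 0.2]
finger_gap: 0.0521
gripper_force: 0.0
```

Run:
```python
from h import *
p,K,T=cam("wrist"); save("w2.png",p); s=r.sense(); print(s["eef_pos"],s["orientation"])
w=np.load("w1.npz"); a=np.load("top0.npz")
def blob(p,K,T):
    g=p.max(2); u,v=proj(K,T,(.524,.187,.114)).astype(int); m=np.zeros(g.shape,np.uint8)
    m[max(0,v-35):v+35,u-35:u+35]=(g<45)[max(0,v-35):v+35,u-35:u+35]
    m=cv2.morphologyEx(m,cv2.MORPH_OPEN,np.ones((5,5)))
    n,l,st,c=cv2.connectedComponentsWithStats(m); i=1+st[1:,4].argmax(); print(st[i],c[i]); return c[i]
c1=blob(w["p"],w["K"],w["T"]);c2=blob(p,K,T)
R=[ray(w["K"],w["T"],*c1),ray(K,T,*c2)]
q=(200+87.5/4.5-.5,140+386.5/4.5-.5)
print(tri(*R),tri(*R,ray(a["K"],a["T"],*q)),onz(K,T,*c2,.114))
```

```text
[0.50619902 0.19272864 0.19869571] [ 3.13997013e+00  1.28312799e-03 -1.93331598e-01]
[298 147  25  26 520] [309.94038462 159.31923077]
[269 176  29  31 721] [283.04715673 191.03467406]
[0.52906683 0.18488108 0.12004243] [0.52822339 0.18507219 0.11706795] [0.52751985 0.18506259 0.114     ]
```

Call:
{"op": "arm_command", "data": {"targets": "0.02 -0.008 -0.03 0 0.6; 0.02 -0.008 -0.07 0 0.6; 0.02 -0.008 -0.104 0 0.6; 0.02 -0.008 -0.104 0 0.6; 0.02 -0.008 -0.104 0 0.2; 0.02 -0.008 -0.104 0 0.2; 0.02 -0.008 -0.104 0 0.2; 0.02 -0.008 -0.104 0 0.2"}}

```text
time_s: 2.7
eef_pos: [0.527, 0.1852, 0.0966]
orientation: [-3.14, -0.002, -0.194]
force: [-0.6, 1.8, 2.9]
finger_gap: 0.0241
gripper_force: 29.7
```

Call:
{"op": "arm_command", "data": {"targets": "0.009 -0.002 0.008 0 0.2; 0.018 -0.004 0.014 0 0.2; 0.029 -0.006 0.0195 0 0.2; 0.0395 -0.008 0.023 0 0.2; 0.051 -0.010 0.0255 0 0.2; 0.0625 -0.012 0.0265 0 0.2; 0.0625 -0.012 0.0265 0 0.2"}}

```text
time_s: 3.58
eef_pos: [0.5875, 0.1728, 0.118]
orientation: [3.14, 0.007, -0.196]
force: [1.2, 6.3, -14.5]
finger_gap: 0.0235
gripper_force: 30.4
```

Run:
```python
from h import *
p,K,T=cam("wrist"); q,_,_=cam("side")
B=cv2.resize(q[165:295,225:370],(436,391),interpolation=cv2.INTER_CUBIC)
save("s2.png",np.hstack([cv2.resize(p[:,100:460],(335,391)),B]))
```

```text
(no output)
```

View pics/s2.png

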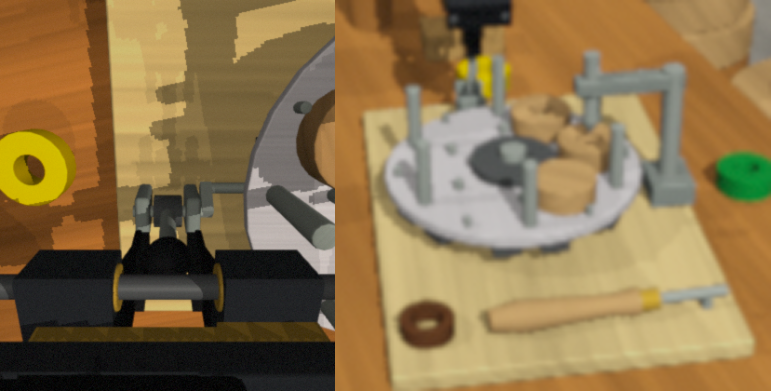

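The lever is upright in the grip. The bar shows at about (165,230) in the left half and the pads hold the knob. The arm sits 4 mm below its command, so I'll lower the rest of the arc a little.

Call:
{"op": "arm_command", "data": {"targets": "0.0115 -0.002 -0.004 0 0.2; 0.023 -0.0045 -0.0065 0 0.2; 0.034 -0.0065 -0.0105 0 0.2; 0.044 -0.0085 -0.0155 0 0.2; 0.054 -0.0105 -0.022 0 0.2; 0.063 -0.0125 -0.030 0 0.2; 0.066 -0.013 -0.033 0 0.2; 0.066 -0.013 -0.033 0 0.2"}}

```text
time_s: 4.68
eef_pos: [0.6489, 0.1604, 0.0897]
orientation: [3.138, 0.013, -0.194]
force: [-18.7, 10.0, 10.8]
finger_gap: 0.0235
gripper_force: 29.1
```

Call:
{"op": "arm_command", "data": {"targets": "-0.003 0.0 0.002 0 0.55; -0.003 0 0.002 0 0.55; -0.003 0 0.002 0 0.55; -0.003 0 0.04 0 0.55; -0.003 0 0.09 0 0.55; -0.043 0.03 0.11 0 0.55; -0.083 0.06 0.11 0 0.3; -0.083 0.06 0.11 0 0.3"}}

```text
time_s: 5.68
eef_pos: [0.5706, 0.2207, 0.2002]
orientation: [-3.141, -0.001, -0.191]
force: [0.1, 0.6, 0.3]
finger_gap: 0.0352
gripper_force: 0.0
```

Run:
```python
from h import *
p,K,T=cam("wrist");s=r.sense();print(s["eef_pos"],s["force"])
cv2.imwrite("pics/w3.png",p[...,::-1]); np.savez("w3.npz",p=p,K=K,T=T)
for f in[(.652,.1605,.114),(.589,.173,.14)]: print(proj(K,T,f))
q,K2,T2=cam("top")
save("t3.png",np.hstack([p[:300,100:500],cv2.resize(q[140:280,200:333],(400,421),interpolation=cv2.INTER_CUBIC)[:300]]))
```

```text
[0.57176901 0.22003107 0.19986864] [ 0.40528494 -0.54667154  0.07560772]
[337.44452848 104.41018782]
[338.23074469 193.88383653]
```

View pics/t3.png

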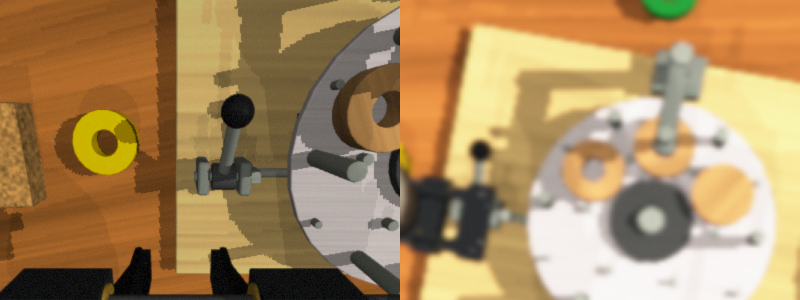

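The lever is flipped: the knob is now at (237,110) on the +x side of its block, and all blanks are still in their nests. Next I'll straddle the 90° post, with the fingers open along the tangent, and carry it +60°.

Call:
{"op": "arm_command", "data": {"targets": "0.003 -0.016 0.005 -0.18 0.43; 0.005 -0.032 0.01 -0.36 0.43; 0.008 -0.048 0.01 -0.54 0.43; 0.01 -0.064 0.01 -0.72 0.43; 0.013 -0.08 0.01 -0.90 0.43; 0.016 -0.096 0.01 -1.08 0.43; 0.018 -0.112 0.01 -1.26 0.43; 0.0195 -0.1315 0.01 -1.44 0.43"}}

```text
time_s: 6.78
eef_pos: [0.5926, 0.0863, 0.2085]
orientation: [3.141, -0.001, -1.642]
force: [-0.3, -1.2, -0.3]
finger_gap: 0.0377
gripper_force: 0.0
```

Call:
{"op": "arm_command", "data": {"targets": "0 0 0 -0.131 0.43; 0 0 0 -0.131 0.43"}}

```text
time_s: 7.02
eef_pos: [0.5924, 0.0867, 0.2086]
orientation: [3.141, -0.001, -1.765]
force: [0.3, 0.8, 0.2]
finger_gap: 0.0374
gripper_force: 0.0
```

Run:
```python
from h import *
p,K,T=cam("wrist");s=r.sense();print(s["eef_pos"],s["orientation"],s["joint_positions"].round(2),s["finger_gap"])
save("w4.png",p); np.savez("w4.npz",p=p,K=K,T=T)
print(proj(K,T,(.592,.0885,.148)),proj(K,T,(.592,.0885,.104)))
```

```text
[0.59219786 0.0871066  0.20861862] [ 3.14129784e+00 -5.54105694e-04 -1.76415564e+00] [ 0.42  0.35 -0.08  0.   -1.14 -0.61] 0.037422099409393075
[280.52308148 229.86222654] [280.52456352 212.54729353]
```

View pics/w4.png

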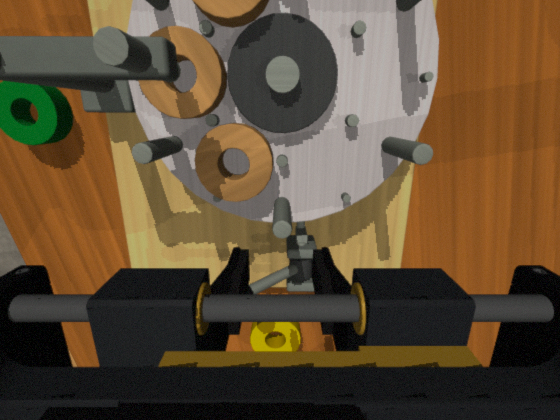

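The post top is at (282,228), against a prediction of (280,230), so the fingers are centred on it. I'll go down and carry it round slowly.

Call:
{"op": "arm_command", "data": {"targets": "0 0 -0.03 0 0.33; 0 0 -0.06 0 0.33; 0 0 -0.09 0 0.33; 0 0 -0.09 0 0.33"}}

```text
time_s: 7.58
eef_pos: [0.5902, 0.0874, 0.1165]
orientation: [3.137, -0.003, -1.764]
force: [0.6, -0.7, -0.2]
finger_gap: 0.0288
gripper_force: 0.0
```

Call:
{"op": "arm_command", "data": {"targets": "-0.0076 0.0012 0 0.065 0.33; -0.0152 0.002 0 0.131 0.33; -0.0228 0.0022 0 0.196 0.33; -0.0305 0.0019 0 0.262 0.33; -0.0381 0.0012 0 0.327 0.33; -0.0457 -0.0001 0 0.393 0.33; -0.0531 -0.0019 0 0.458 0.33; -0.0604 -0.0041 0 0.524 0.33"}}

```text
time_s: 8.57
eef_pos: [0.5344, 0.0856, 0.1212]
orientation: [-3.133, 0.0, -1.236]
force: [3.0, 2.4, -2.9]
finger_gap: 0.0287
gripper_force: 2.0
```

Call:
{"op": "arm_command", "data": {"targets": "-0.0072 -0.0027 0 0.065 0.33; -0.0141 -0.0059 0 0.131 0.33; -0.0209 -0.0095 0 0.196 0.33; -0.0274 -0.0136 0 0.262 0.33; -0.0336 -0.0181 0 0.327 0.33; -0.0395 -0.023 0 0.393 0.33; -0.0451 -0.0282 0 0.458 0.33; -0.0503 -0.0338 0 0.523 0.33"}}

```text
time_s: 9.57
eef_pos: [0.482, 0.0504, 0.1209]
orientation: [-3.139, -0.002, -0.714]
force: [0.3, 0.6, 0.4]
finger_gap: 0.0289
gripper_force: 0.0
```

Call:
{"op": "arm_command", "data": {"targets": "0 0 0 0 0.33; 0 0 0 0 0.4; 0 0 0 0 0.4; 0 0 0.03 0 0.4; 0 0 0.06 0 0.4; 0 0 0.09 0 0.4; 0 0 0.09 0 0.4"}}

```text
time_s: 10.45
eef_pos: [0.4825, 0.0509, 0.2115]
orientation: [-3.136, -0.003, -0.717]
force: [-0.2, 0.4, -0.7]
finger_gap: 0.0348
gripper_force: 0.0
```

Run:
```python
from h import *
s=r.sense();print(s["eef_pos"],s["force"],s["finger_gap"])
q,K,T=cam("top"); b=cam("side")[0]; np.savez("t5.npz",p=q,K=K,T=T)
save("t5.png",np.hstack([cv2.resize(q[140:280,200:375],(500,400),interpolation=cv2.INTER_CUBIC),cv2.resize(b[165:295,265:360],(292,400),interpolation=cv2.INTER_CUBIC)]))
```

```text
[0.48251138 0.05091215 0.21154005] [-0.16554626  0.41183908 -0.71333722] 0.034819527158113255
```

View pics/t5.png

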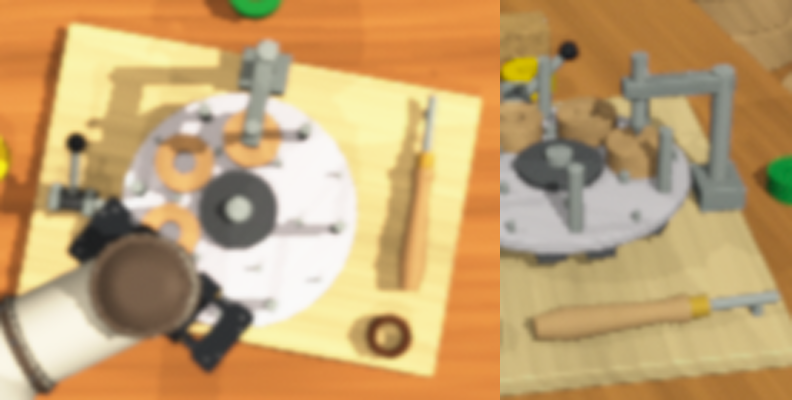

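The table is home one step on: the solid disc is under the point at (250,138), with bored ones at 60° and 120°. The posts are back on their original pixels, e.g. the -30° one at (303,130). Now the lever.

Call:
{"op": "arm_command", "data": {"targets": "0.03 0.02 0.01 0.1 0.6; 0.06 0.04 0.01 0.2 0.6; 0.09 0.06 0.01 0.3 0.6; 0.11 0.08 0.01 0.4 0.6; 0.13 0.11 0.01 0.5 0.6; 0.14 0.111 0 0.524 0.6; 0.14 0.111 0 0.524 0.6"}}

```text
time_s: 11.42
eef_pos: [0.6198, 0.1606, 0.2059]
orientation: [3.138, 0.005, -0.195]
force: [-0.8, -0.0, -0.2]
finger_gap: 0.0525
gripper_force: 0.0
```

Run:
```python
from h import *
p,K,T=cam("wrist");s=r.sense();print(s["eef_pos"],s["orientation"])
def blob(p,K,T):
    g=p.max(2); u,v=proj(K,T,(.649,.161,.114)).astype(int); m=np.zeros(g.shape,np.uint8)
    sl=np.s_[max(0,v-28):v+28,u-35:u+35]; m[sl]=(g<45)[sl]
    m=cv2.morphologyEx(m,cv2.MORPH_OPEN,np.ones((7,7)))
    n,l,st,c=cv2.connectedComponentsWithStats(m); i=1+st[1:,4].argmax(); print(u,v,st[i],c[i]); return c[i]
w=np.load("w3.npz");R=[]
for P in((w["p"],w["K"],w["T"]),(p,K,T)):
    c=blob(*P); R.append(ray(P[1],P[2],*c)); print(onz(P[1],P[2],*c,.114))
t=np.load("t5.npz"); c=blob(t["p"],t["K"],t["T"]); print(onz(t["K"],t["T"],*c,.114)); R.append(ray(t["K"],t["T"],*c))
print(tri(*R[:2]),tri(*R[1:]))
```

```text
[0.61990761 0.16037276 0.20710253] [ 3.13916797  0.00334415 -0.19518588]
337 108 [322  95  32  33 856] [337.31775701 110.97429907]
[0.64726212 0.16123204 0.114     ]
272 182 [260 170  28  29 659] [273.40060698 184.04855842]
[0.64744682 0.16094527 0.114     ]Traceback (most recent call last):
  File "<stdin>", line 11, in <module>
  File "<stdin>", line 7, in blob
ValueError: attempt to get argmax of an empty sequence
```

Call:
{"op": "arm_command", "data": {"targets": "0.026 -0.001 -0.01 0 0.6; 0.026 -0.001 -0.05 0 0.6; 0.026 -0.001 -0.09 0 0.6; 0.026 -0.001 -0.1145 0 0.6; 0.026 -0.001 -0.1145 0 0.2; 0.026 -0.001 -0.1145 0 0.2; 0.026 -0.001 -0.1145 0 0.2; 0.026 -0.001 -0.1145 0 0.2"}}

```text
time_s: 12.48
eef_pos: [0.6477, 0.161, 0.0963]
orientation: [-3.139, -0.003, -0.194]
force: [-0.2, 1.4, 2.9]
finger_gap: 0.0244
gripper_force: 30.0
```

Call:
{"op": "arm_command", "data": {"targets": "-0.009 0.002 0.007 0 0.2; -0.018 0.004 0.013 0 0.2; -0.029 0.006 0.0185 0 0.2; -0.0395 0.008 0.022 0 0.2; -0.051 0.010 0.0245 0 0.2; -0.0625 0.012 0.0255 0 0.2; -0.0625 0.012 0.0255 0 0.2"}}

```text
time_s: 13.35
eef_pos: [0.5835, 0.1738, 0.1216]
orientation: [-3.139, -0.001, -0.192]
force: [-0.2, 3.5, 6.3]
finger_gap: 0.0241
gripper_force: 30.1
```

Call:
{"op": "arm_command", "data": {"targets": "-0.0115 0.002 -0.001 0 0.2; -0.023 0.0045 -0.0035 0 0.2; -0.034 0.0065 -0.0075 0 0.2; -0.044 0.0085 -0.0125 0 0.2; -0.054 0.0105 -0.019 0 0.2; -0.063 0.0125 -0.027 0 0.2; -0.066 0.013 -0.031 0 0.2; -0.066 0.013 -0.031 0 0.2"}}

```text
time_s: 14.35
eef_pos: [0.5192, 0.1867, 0.0916]
orientation: [-3.139, -0.004, -0.192]
force: [1.0, 2.8, 12.7]
finger_gap: 0.0235
gripper_force: 29.7
```

Call:
{"op": "arm_command", "data": {"targets": "-0.003 0 -0.003 0 0.2; -0.003 0 -0.003 0 0.2; -0.003 0 -0.003 0 0.2"}}

```text
time_s: 14.72
eef_pos: [0.5189, 0.1869, 0.0907]
orientation: [-3.136, -0.009, -0.191]
force: [3.9, -0.7, 17.0]
finger_gap: 0.024
gripper_force: 29.1
```

Call:
{"op": "arm_command", "data": {"targets": "0 0 0 0 0.6; 0 0 0 0 0.6; 0 0 0 0 0.6; 0 0 0.04 0 0.6; -0.02 0.02 0.09 0 0.6; -0.04 0.04 0.15 0 0.6; -0.06 0.06 0.16 0 0.6; -0.06 0.06 0.16 0 0.6"}}

```text
time_s: 15.72
eef_pos: [0.4541, 0.2461, 0.2467]
orientation: [-3.141, 0.0, -0.191]
force: [-0.1, -1.0, 0.2]
finger_gap: 0.0521
gripper_force: 0.0
```

Run:
```python
from h import *
p,K,T=cam("wrist"); q,K2,T2=cam("top"); t=np.load("top0.npz")
def blob(p,K,T,X,n,k,th=45):
    g=p.max(2); u,v=proj(K,T,X).astype(int); m=np.zeros(g.shape,np.uint8)
    sl=np.s_[max(0,v-n):v+n,u-n:u+n]; m[sl]=(g<th)[sl]
    m=cv2.morphologyEx(m,cv2.MORPH_OPEN,np.ones((k,k)))
    _,l,st,c=cv2.connectedComponentsWithStats(m); i=1+st[1:,4].argmax(); print(st[i]); return onz(K,T,*c[i],X[2])
X=(.526,.186,.114)
w=np.load("w1.npz")
for P in((w["p"],w["K"],w["T"]),(p,K,T)): print(blob(*P,X,30,7))
save("end.png",np.hstack([cv2.resize(p,(400,300)),cv2.resize(q[140:280,200:375],(375,300),interpolation=cv2.INTER_CUBIC)]))
```

```text
[298 147  25  25 515]
[0.52827307 0.18448028 0.114     ]
[318 107  25  27 561]
[0.52269369 0.18613895 0.114     ]
```

View pics/end.png

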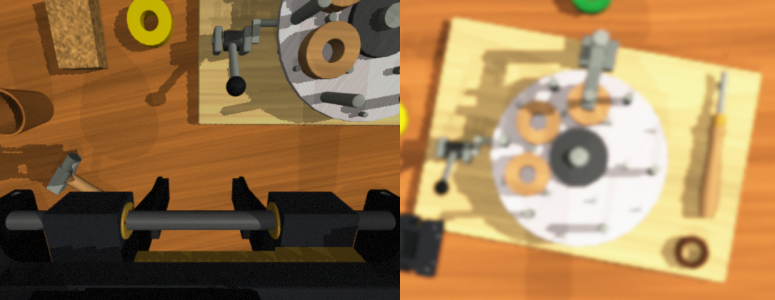

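The lever is back over at (235,86), with its knob at x = 0.523, which is the fully clamped position. The solid disc is under the marking point and the gripper is clear, so I'm handing it in.

```bash
python3 -c "
from bench import r; print(r.sign_off())"
```

```text
the job is handed in; nothing more can be done
None
```

The job is handed in at about 16 s of the 54 s: the lever was flipped to free the table, the table indexed one position (+60°) so the solid blank sits under the marking point, and the lever flipped fully back to clamp it; I saw nothing else on the bench move.

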